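# Shut off the torch gas in the bench valve box

## Task

Push the loose cover plate of the grey gas box by its raised rib all the way across to the other end of the box, so that the two valve handles under it are uncovered; it stays lying on the box and is not lifted. Then push the handle marked with a round disc at its tip, clockwise as seen from above, a quarter turn right to its stop to shut that valve. Leave the plain straight handle as it is, leave the things standing around where they are, and finish clear of everything.

Things in the scene. Friction and masses are not known exactly. Their poses are not given: they have to be found in the camera images.
- gas_box: Grey steel box fixed to the bench, 280 (x) by 360 mm (y). Origin: centre of its underside, z up. Cover seat 72 mm above the bench, with a guiding rim all round it, 8 mm wide, 10 mm high. The +y half has an opening in the top, 248 mm (x) by 154 mm (y = +10 to +164), under the cover; the -y half is a flat deck. Two pipes, tops at 33 mm, cross the opening along y at x = -66 and +36, one valve on each.
- cover: Loose aluminium plate, 260 (x) by 165 mm (y), 4 mm thick, about 0.5 kg, lying flat on the box seat within the rim, axes as the box. Origin: centre of its underside. Starts over the opening, centre at y = +64 to +87 mm of the box; slides along the box -y with a few newtons until it meets the rim at centre y = -89 mm. Beyond y = -50 mm it counts as fully across.
- cover_rib (a point): Centre of the raised rib on the middle of the cover: 90 mm long along the box's x, 12 mm thick along y, 22 mm high above the plate (from 4 to 26 mm above the cover's underside; this point lies 15 mm above that underside).
- disc_axis (a point): Point on the upright pivot axis of the valve with the marked handle, at the handle's mid-height, 49 mm above the bench. This valve may sit on either of the two pipes. Axes as the box's.
- disc_tip (a point): Centre of the round disc (30 mm across) at the tip of the marked handle, 60 mm from the pivot axis. Handle: steel bar 12 mm wide, 14 mm high (42 to 56 mm above the bench), disc equally high; overall reach 75 mm from the axis.
- disc_handle (a joint): Turn of the marked handle: 0 = open, the handle points along the box's +y (along the pipe); grows clockwise seen from above to 1.571 = shut at a hard stop, the handle points along the box's +x (across the pipe). Starts between 0 and 0.3, resists with about 0.15 N m (3 N at 50 mm), and stays where it is left.
- plain_axis (a point): The same point on the pivot axis of the other valve, 49 mm above the bench.
- plain_tip (a point): Point 60 mm from the pivot axis on the other handle, a plain straight steel bar 12 mm wide, 74 mm long, with no disc; it starts turned 0 to 0.25 rad in the same sense. To be left alone.
- finial: Bystander: small turned brass finial, 52 mm across, 78 mm high, standing loose off the box's +y end; origin at its underside.
- pedestal: Bystander: round brass pedestal casting, 84 mm across, 36 mm high, loose off the box's +y end; origin at its underside.
- cup: Bystander: steel cup 68 mm across, 70 mm high, loose off the box's -y end; origin at its underside.
- wood_block: Bystander: dark wood block 100 x 50 x 45 mm, loose off the box's -y end; origin at its underside.
- spanner: Bystander: steel spanner lying behind the box (its +x side).

How it is judged:
On the way, in this order (a step that is already met when the one before it is completed fails the run):
1. the cover is slid fully across, the marked handle not yet shut (y of cover in the frame of gas_box below -0.05 m and z of cover in the frame of gas_box between 0.066 and 0.078 m and angle between cover's own z axis and vertical below 0.05 rad and value of joint disc_handle below 0.6 rad), for 0.2 s.
2. the disc-marked handle is pushed shut (value of joint disc_handle above 1.45 rad), for 0.2 s.
At the end, for the whole second after the job is handed in: The marked handle is within 0.12 rad of its shut stop and at rest; the cover lies flat on the box, its centre beyond -50 mm along the box's y; the plain handle's tip is within 12 mm, and each bystander within 40 mm, of where it began (value of joint disc_handle above 1.45 rad and velocity of joint disc_handle between -0.05 and 0.05 rad/s and y of cover in the frame of gas_box below -0.05 m and z of cover in the frame of gas_box between 0.066 and 0.078 m and angle between cover's own z axis and vertical below 0.05 rad and linear speed of cover below 0.02 m/s and distance of plain_tip from where it was at the start of the episode below 0.012 m and distance of each of finial, pedestal, cup, wood_block, spanner from where it was at the start of the episode below 0.04 m); the robot touches nothing.
It fails at once if the cover is lifted or tipped off its seat (z of cover in the frame of gas_box above 0.084 m or angle between cover's own z axis and vertical above 0.12 rad).
It fails at once if the plain handle is moved (distance of plain_tip from where it was at the start of the episode above 0.012 m).
It fails at once if a bystander is knocked or carried away (distance of any of finial, pedestal, cup, wood_block, spanner from where it was at the start of the episode above 0.04 m).
It also fails if it takes over 51 s, if anything falls off the work surface, if the arm or the gripper's body presses on something with over 40 N, if the wrist force passes 120 N, or if a joint passes its speed limit or range.

## Robot

A 7-joint arm with a two-finger parallel gripper is mounted at the origin on the work surface. World frame = base frame: x ahead of the robot, y to its left, z up, the work surface at z = 0. Lengths are in m, angles in rad, forces in N, time in s.
With the tool pointing down it reaches from about 0.4 to 0.875 m from the base axis. Payload 6.5 kg.
Tool frame: the origin (TCP) lies on the mounting face of the last link; the fingertips stand 166 mm ahead of it and the grasp point (between the pads) lies 147 mm ahead of it; z points along the fingers, y is the line along which they close (so a half turn about z gives the same grasp; the last joint's range is limited). The gripper opens to 88 mm and grips with 3 to 60 N. Pads are 18 mm wide; open, the fingers measure 123 mm over their backs; the gripper's body (75 mm by 187 mm) begins 45 mm behind the grasp point.
Start: joints at [1.112, 0.536, -0.004, 1.538, 0.003, 1.067, -0.071], TCP at [0.249, -0.6, 0.405] pointing down, gripper open.
Joint ranges: [-2.7, 2.7], [-0.37, 2.16], [-1.27, 1.26], [0.24, 2.4], [-1.31, 4.45], [0.19, 1.91], [-2.76, 2.76]. Speed limits (rad/s): [2.39, 2.39, 3.14, 3.14, 3.14, 3.14, 3.14].

## Interface

Orientations are given as a rotation vector (axis times angle).
In Python, from workcell import bot, imaging gives the robot as it stands.
- The arm moves only by the tool send_rows, never from a script. Its argument "targets" is a list of rows, each an object of numbers: "gripper": the gripper command: -1 is shut, 1 is fully open, values between are in proportion; "dx", "dy", "dz": the shift along the tool's x, y, z in mm; "spin": the turn about the tool's z in degrees. In form: [{"gripper": .., "dx": .., "dy": .., "dz": .., "spin": ..}, ...]. A call has 1 to 12 rows; each row shifts and turns the commanded pose from where the row before left it, along the tool's axes as they then stand; what a row does not reach is not made up. A row lasts 1/12 s, in which the tool goes at most 41.7 mm and 7.16 degrees, less where a joint would pass 70% of its speed; a pose out of reach is approached as far as the arm can. A call with a gripper value outside its range is refused whole. The fingers move at their own pace and stop on an object; "newtons" is the grip in N (left out, the last holds). Time passes only in rows, so rows that do not move let the fingers close. It gives the time, the measured TCP pose, the force, the opening and the grip force at its end, in the units of the state.
- bot.sense(): the state, without advancing time (a new reading comes with each control period).
- imaging.camera(name): name is "scene" or "top"; returns (picture, depth): 420x560x3 uint8, blue, green, red; 420x560 float32, m along the optical axis (not along the pixel's ray), 0 where there is no reading.
- imaging.calibration(name): a dict with "intrinsics" (3x3 intrinsics, pixels), "R" (3x3) and "t" (3): a world point X has camera coordinates R X + t. Camera axes: x right, y down, z forward; pixel columns grow to the right and rows downward; lengths in m; the calibration is good to about 2 mm. A picture is of the moment at which its call begins. calibration takes no time and is no camera call.
- bot.hand_in(): hands the job in; it is judged then, once.
Trained networks look in the newest picture that a camera, given by its name, has taken for a name from the list of things; names that differ only in an ending like _2 or _b are one class to them, and where a whole thing is asked for, a point or a joint stands for the part that bears it (a point fixed in the world has none). Each returns a list of dicts, best first, with "p" (0 to 1); they miss things now and then, are a little off and sometimes report something else, mostly with a low value. They report only what shows in the picture. A call takes as long as a camera call.
- imaging.silhouettes(camera, target): "mask" (420x560 bool, what is visible of it) and "rect" ([left, top, right, bottom] in pixels, round what is visible of it).
The state is a dict: "time": time; "qpos": joint angles; "qvel": joint speeds; "joint_torque": joint torques, N m; "ee_pos": TCP position; "eef_rot": TCP orientation; "wrist_force": force on the tool from outside, world axes, zero at the start; "moment": the same for the moment, N m; "gripper_width": finger opening in m; "gripper_force": force on a finger pad.
Only numpy, scipy, OpenCV 4.12 (cv2) and the standard library are available. Lean on these libraries where they do the work, as an engineer would, in place of code of your own. Each camera call takes 0.05 s, during which the arm holds its last target. There are 200 camera calls.

## Working session

There is one attempt and no reset: what is moved stays moved. The work goes in short steps, Python scripts to look and compute and a tool call to move; the robot and the scene stay as the last step left them, time stands still between calls to the robot, and variables do not carry over. Pictures are saved under pics/ and viewed, at most 10 in all, crops included, and the job is handed in when it is done.

Besides the shell and the picture viewer there is one more tool, called after "Emit:" as name(argument=value, ...) on one line, values as JSON. send_rows: Moves the arm, as the interface text tells. Its arguments: {"type":"object","properties":{"targets":{"type":"array","items":{"type":"object","properties":{"gripper":{"type":"number"},"dx":{"type":"number"},"dy":{"type":"number"},"dz":{"type":"number"},"spin":{"type":"number"}}}},"newtons":{"type":"number"}},"required":["targets"]}

```bash
mkdir -p pics; cat > h.py <<'E'
import numpy as np, cv2
from workcell import bot, imaging
def cloud(name,d):
    c=imaging.calibration(name);K=np.array(c["intrinsics"]);R=np.array(c["R"]);t=np.array(c["t"])
    v,u=np.mgrid[0:d.shape[0],0:d.shape[1]]
    P=np.stack([(u-K[0,2])/K[0,0]*d,(v-K[1,2])/K[1,1]*d,d],-1)
    return (P-t)@R
E
python3 - <<'E'
from h import *
for n in("scene","top"):
    im,d=imaging.camera(n);cv2.imwrite(f"pics/{n}0.png",im);np.save(n+"0.npy",d)
    P=cloud(n,d)
    for t in ["gas_box","cover","cover_rib","finial","pedestal","cup","wood_block","spanner"]:
        for r in imaging.silhouettes(n,t)[:1]:
            m=r["mask"]&(d>0);q=P[m]
            if len(q):print(n,t,round(r["p"],2),r["rect"],np.median(q,0).round(3),np.percentile(q,2,0).round(3),np.percentile(q,98,0).round(3))
print(bot.sense())
E
```

```text
scene gas_box 0.61 [207.8, 164.7, 373.9, 279.5] [ 0.672 -0.011  0.072] [ 0.428 -0.132  0.002] [0.718 0.221 0.083]
scene cover 0.71 [271.8, 170.8, 361.4, 238.7] [0.58  0.112 0.076] [0.438 0.034 0.074] [0.682 0.198 0.097]
scene cover_rib 0.67 [269.4, 171.1, 362.2, 238.9] [0.581 0.112 0.076] [0.436 0.035 0.074] [0.682 0.197 0.097]
scene finial 0.77 [360.7, 184.8, 377.0, 210.4] [0.521 0.279 0.029] [ 0.474  0.263 -0.   ] [0.535 0.313 0.071]
scene pedestal 0.72 [375.5, 212.9, 405.3, 242.6] [0.636 0.291 0.028] [ 0.555  0.26  -0.001] [0.659 0.343 0.038]
scene cup 0.82 [163.0, 232.0, 199.3, 274.8] [ 0.673 -0.206  0.047] [ 0.628 -0.236  0.   ] [ 0.691 -0.177  0.071]
scene wood_block 0.78 [173.8, 196.6, 200.8, 233.3] [ 0.533 -0.209  0.044] [ 0.464 -0.237  0.005] [ 0.563 -0.187  0.047]
scene spanner 0.71 [269.6, 261.6, 348.3, 282.0] [0.738 0.073 0.007] [ 0.721 -0.003  0.001] [0.751 0.147 0.009]
top gas_box 0.67 [204.7, 158.9, 359.0, 278.4] [ 0.563 -0.034  0.072] [ 0.423 -0.137  0.043] [0.707 0.22  0.084]
top cover 0.89 [217.8, 162.9, 287.8, 269.3] [0.555 0.115 0.076] [0.436 0.035 0.072] [0.685 0
[... 674 characters left out ...]
me': 0.9, 'qpos': array([ 1.11178998,  0.53637095, -0.00443946,  1.53789683,  0.00263802,
        1.06724969, -0.07120922]), 'qvel': array([-0.00120968, -0.00199399, -0.00033105, -0.00127686,  0.00149167,
        0.0013064 , -0.00024571]), 'joint_torque': array([-3.21576463e-04, -5.70894241e+01,  9.89591181e-01, -2.51918757e+01,
       -5.62730560e-02,  1.06408400e-02, -8.15204118e-07]), 'ee_pos': array([ 0.24882817, -0.6004866 ,  0.4047356 ]), 'eef_rot': array([ 3.08108312e+00,  6.13164731e-01, -3.00643405e-05]), 'wrist_force': array([ 0.16749626, -0.61401692,  0.50255365]), 'moment': array([-0.00534187,  0.05363773,  0.02973514]), 'gripper_force': 0.0, 'gripper_width': 0.08787300875448113}
```

```bash
python3 - <<'E'
from h import *
from scipy.spatial.transform import Rotation as Ro
for n in("top","scene"):
    P=cloud(n,np.load(n+"0.npy"));z=P[...,2]
    reg=(P[...,0]>.39)&(P[...,0]<.74)&(P[...,1]>-.17)&(P[...,1]<.245)
    for nm,lo,hi in(("cov",.0745,.078),("deck",.068,.0737),("rim",.0795,.086),("all",.064,.1),("rib",.092,.105)):
        q=P[reg&(z>lo)&(z<hi)][:,:2].astype(np.float32)
        m=np.zeros(z.shape,np.uint8);m[reg&(z>lo)&(z<hi)]=1
        k,l,s,c=cv2.connectedComponentsWithStats(m);b=1+np.argmax(s[1:,4]);q=P[l==b][:,:2].astype(np.float32)
        print(n,nm,len(q),np.round(cv2.minAreaRect(q)[0],4),np.round(cv2.minAreaRect(q)[1],3),round(cv2.minAreaRect(q)[2],1),np.median(P[l==b][:,2]).round(4))
R=Ro.from_rotvec([3.08108312,.613164731,0]).as_matrix();print(R.round(3))
im=cv2.imread("pics/top0.png")[130:310,150:420];cv2.imwrite("pics/topc.png",cv2.resize(im,None,fx=2.9,fy=2.9))
E
```

```text
top cov 4544 [0.5622 0.1125] [0.263 0.172] 4.5 0.076
top deck 5946 [ 0.5744 -0.0461] [0.265 0.171] 3.9 0.0716
top rim 1521 [0.567  0.0407] [0.281 0.36 ] 4.5 0.0819
top all 15953 [0.5673 0.0409] [0.281 0.361] 4.5 0.0742
top rib 182 [0.5609 0.116 ] [0.088 0.012] 4.0 0.0973
scene cov 3542 [0.5548 0.1216] [0.264 0.179] 4.2 0.076
scene deck 4201 [ 0.566  -0.0491] [0.258 0.165] 4.5 0.0719
scene rim 1298 [0.5658 0.041 ] [0.286 0.361] 4.5 0.0818
scene all 11179 [0.5661 0.041 ] [0.287 0.361] 4.5 0.0745
scene rib 122 [0.5618 0.1151] [0.088 0.013] 5.3 0.0974
[[ 0.924  0.383  0.   ]
 [ 0.383 -0.924 -0.   ]
 [-0.     0.    -1.   ]]
```

View pics/topc.png

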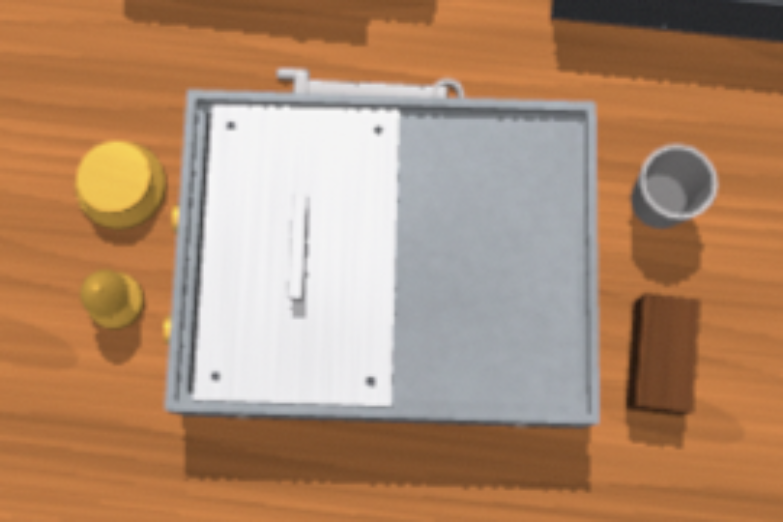

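The top view shows the cover on the left (+y) half with its rib at about (298,248), the bare deck on the right, finial and pedestal at the left, and cup and block at the right. The measured sizes match the given ones. Box centre is (0.567, 0.041), yaw 4.5°, and the rib is at box y = +75 mm.

Emit:
send_rows(targets=[{"gripper": -1, "spin": -6.55}, {"gripper": -1, "spin": -6.55}, {"gripper": -1, "spin": -6.55}, {"gripper": -1, "spin": -6.55}, {"gripper": -1, "spin": -6.55}, {"gripper": -1, "spin": -6.55}, {"gripper": -1, "spin": -6.55}, {"gripper": -1, "spin": -6.55}, {"gripper": -1, "spin": -6.55}, {"gripper": -1, "spin": -6.55}, {"gripper": -1, "spin": -6.5}])

```text
$.targets[0]: bad value
```

Emit:
send_rows(targets=[{"dx": 30, "dy": 15}, {"dx": 30, "dy": 15}, {"dx": 30, "dy": 15}, {"dx": 30, "dy": 15}, {"dx": 30, "dy": 15}, {"dx": 30, "dy": 15}, {"dx": 30, "dy": 15}, {"dx": 30, "dy": 15}, {"dx": 30, "dy": 15}, {"dx": 30, "dy": 15}, {"dx": 30, "dy": 15}, {"dx": 30, "dy": 15}])

```text
$.targets[0]: bad value
```

Emit:
send_rows(targets=[{"dx": 30, "dy": 15}, {"dx": 30, "dy": 15}, {"dx": 30, "dy": 15}, {"dx": 30, "dy": 15}, {"dx": 30, "dy": 15}, {"dx": 30, "dy": 15}, {"dx": 30, "dy": 15}, {"dx": 30, "dy": 15}, {"dx": 30, "dy": 15}, {"dx": 30, "dy": 15}, {"dx": 30, "dy": 15}, {"dx": 0}])

```text
$.targets[0]: bad value
```

```bash
cat >> h.py <<'E'
from scipy.spatial.transform import Rotation as Ro
C=np.array([.5668,.0409]);a=np.radians(4.5);B=np.array([[np.cos(a),np.sin(a)],[-np.sin(a),np.cos(a)]])
def st():
    s=bot.sense();R=Ro.from_rotvec(s["eef_rot"]).as_matrix()
    print("t",round(s["time"],2),"box xy mm",(B@(s["ee_pos"][:2]-C)*1e3).round(1),"tip z",round((s["ee_pos"][2]-.166)*1e3,1),"yawerr(tool y vs box x)",np.degrees(np.arctan2(R[1,1],R[0,1])-a).round(2),"F",s["wrist_force"].round(1),"w",round(s["gripper_width"],4),s["qpos"].round(2))
E
python3 -c "from h import *;st()"
```

```text
t 0.9 box xy mm [-367.3 -614.5] tip z 238.7 yawerr(tool y vs box x) -71.99 F [ 0.2 -0.6  0.5] w 0.0879 [ 1.11  0.54 -0.    1.54  0.    1.07 -0.07]
```

All fields are needed in every row.

Emit:
send_rows(targets=[{"gripper": -1, "dx": 0, "dy": 0, "dz": 0, "spin": -6.5}, {"gripper": -1, "dx": 0, "dy": 0, "dz": 0, "spin": -6.5}, {"gripper": -1, "dx": 0, "dy": 0, "dz": 0, "spin": -6.5}, {"gripper": -1, "dx": 0, "dy": 0, "dz": 0, "spin": -6.5}, {"gripper": -1, "dx": 0, "dy": 0, "dz": 0, "spin": -6.5}, {"gripper": -1, "dx": 0, "dy": 0, "dz": 0, "spin": -6.5}, {"gripper": -1, "dx": 0, "dy": 0, "dz": 0, "spin": -6.5}, {"gripper": -1, "dx": 0, "dy": 0, "dz": 0, "spin": -6.5}, {"gripper": -1, "dx": 0, "dy": 0, "dz": 0, "spin": -6.5}, {"gripper": -1, "dx": 0, "dy": 0, "dz": 0, "spin": -6.5}, {"gripper": -1, "dx": 0, "dy": 0, "dz": 0, "spin": -6.5}, {"gripper": -1, "dx": 0, "dy": 0, "dz": 0, "spin": -0.5}])

```text
time: 1.9
ee_pos: [0.2486, -0.6006, 0.4047]
eef_rot: [2.128, 2.311, 0.0]
wrist_force: [0.2, 0.5, 0.1]
gripper_width: 0.0104
gripper_force: 0.0
```

Emit:
send_rows(targets=[{"gripper": -1, "dx": 30, "dy": 15, "dz": 0, "spin": 0}, {"gripper": -1, "dx": 30, "dy": 15, "dz": 0, "spin": 0}, {"gripper": -1, "dx": 30, "dy": 15, "dz": 0, "spin": 0}, {"gripper": -1, "dx": 30, "dy": 15, "dz": 0, "spin": 0}, {"gripper": -1, "dx": 30, "dy": 15, "dz": 0, "spin": 0}, {"gripper": -1, "dx": 30, "dy": 15, "dz": 0, "spin": 0}, {"gripper": -1, "dx": 30, "dy": 15, "dz": 0, "spin": 0}, {"gripper": -1, "dx": 30, "dy": 15, "dz": 0, "spin": 0}, {"gripper": -1, "dx": 30, "dy": 15, "dz": 0, "spin": 0}, {"gripper": -1, "dx": 30, "dy": 15, "dz": 0, "spin": 0}, {"gripper": -1, "dx": 30, "dy": 15, "dz": 0, "spin": 0}, {"gripper": -1, "dx": 30, "dy": 15, "dz": 0, "spin": 0}])

```text
time: 2.9
ee_pos: [0.4003, -0.2259, 0.405]
eef_rot: [2.136, 2.302, 0.0]
wrist_force: [-0.6, 1.3, 0.4]
gripper_width: 0.0005
gripper_force: 0.0
```

Emit:
send_rows(targets=[{"gripper": -1, "dx": 30, "dy": 15, "dz": 0, "spin": 0}, {"gripper": -1, "dx": 30, "dy": 15, "dz": 0, "spin": 0}, {"gripper": -1, "dx": 30, "dy": 15, "dz": 0, "spin": 0}, {"gripper": -1, "dx": 30, "dy": 15, "dz": 0, "spin": 0}, {"gripper": -1, "dx": 30, "dy": 15, "dz": 0, "spin": 0}, {"gripper": -1, "dx": 30, "dy": 15, "dz": 0, "spin": 0}, {"gripper": -1, "dx": 30, "dy": 15, "dz": 0, "spin": 0}, {"gripper": -1, "dx": 30, "dy": 15, "dz": 0, "spin": 0}, {"gripper": -1, "dx": 30, "dy": 15, "dz": 0, "spin": 0}, {"gripper": -1, "dx": 30, "dy": 15, "dz": 0, "spin": 0}, {"gripper": -1, "dx": 30, "dy": 15, "dz": 0, "spin": 0}, {"gripper": -1, "dx": 0, "dy": 0, "dz": 0, "spin": 0}])

```text
time: 3.9
ee_pos: [0.5392, 0.1214, 0.4053]
eef_rot: [-2.126, -2.31, -0.008]
wrist_force: [-0.9, 0.2, 1.0]
gripper_width: 0.0005
gripper_force: 0.0
```

```bash
python3 -c "from h import *;st()"
```

```text
t 3.9 box xy mm [-21.2  82.4] tip z 239.3 yawerr(tool y vs box x) 0.26 F [-0.9  0.2  1. ] w 0.0005 [ 0.17  0.44 -0.61  1.77  0.28  1.02 -0.46]
```

Emit:
send_rows(targets=[{"gripper": -1, "dx": 20, "dy": 21, "dz": 0, "spin": 0}, {"gripper": -1, "dx": 0, "dy": 0, "dz": 30, "spin": 0}, {"gripper": -1, "dx": 0, "dy": 0, "dz": 30, "spin": 0}, {"gripper": -1, "dx": 0, "dy": 0, "dz": 30, "spin": 0}, {"gripper": -1, "dx": 0, "dy": 0, "dz": 25, "spin": 0}, {"gripper": -1, "dx": 0, "dy": 0, "dz": 20, "spin": 0}, {"gripper": -1, "dx": 0, "dy": 0, "dz": 12, "spin": 0}, {"gripper": -1, "dx": 0, "dy": 0, "dz": 0, "spin": 0}, {"gripper": -1, "dx": 0, "dy": 0, "dz": 0, "spin": 0}])

```text
time: 4.65
ee_pos: [0.558, 0.136, 0.2579]
eef_rot: [-2.134, -2.306, 0.0]
wrist_force: [0.2, 1.0, 0.8]
gripper_width: 0.0005
gripper_force: 0.0
```

```bash
python3 - <<'E'
from h import *
st();im,d=imaging.camera("scene");cv2.imwrite("pics/s1.png",cv2.resize(im[120:300,190:420],None,fx=3,fy=3))
E
```

```text
t 4.65 box xy mm [-1.3 95.4] tip z 91.9 yawerr(tool y vs box x) -0.07 F [0.2 1.  0.8] w 0.0005 [ 0.06  0.67 -0.51  1.82  0.44  0.77 -0.61]
```

View pics/s1.png

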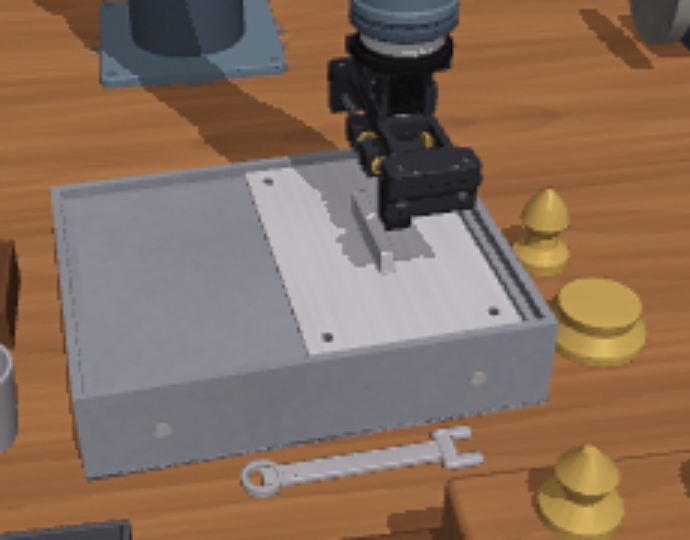

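The finger stands behind the rib on its +y side, at about (395,210), clear of the rest. I'll lower it and push.

Emit:
send_rows(targets=[{"gripper": -1, "dx": 0, "dy": 0, "dz": 9, "spin": 0}, {"gripper": -1, "dx": -4, "dy": 1, "dz": 0, "spin": 0}, {"gripper": -1, "dx": -4, "dy": 0, "dz": 0, "spin": 0}, {"gripper": -1, "dx": -4, "dy": 0, "dz": 0, "spin": 0}, {"gripper": -1, "dx": -4, "dy": 0, "dz": 0, "spin": 0}, {"gripper": -1, "dx": -5, "dy": 0, "dz": 0, "spin": 0}, {"gripper": -1, "dx": -6, "dy": 0, "dz": 0, "spin": 0}, {"gripper": -1, "dx": -6, "dy": 0, "dz": 0, "spin": 0}])

```text
time: 5.37
ee_pos: [0.5616, 0.1029, 0.249]
eef_rot: [2.132, 2.307, 0.001]
wrist_force: [0.7, 2.3, 0.2]
gripper_width: 0.0004
gripper_force: 1.6
```

```bash
python3 -c "from h import *;st()"
```

```text
t 5.37 box xy mm [-0.3 62.2] tip z 83.0 yawerr(tool y vs box x) 0.01 F [0.7 2.3 0.2] w 0.0004 [ 0.11  0.67 -0.5   1.83  0.45  0.75 -0.56]
```

Contact force is about 2 N and all is steady, so I keep pushing.

Emit:
send_rows(targets=[{"gripper": -1, "dx": -8, "dy": 0, "dz": 0, "spin": 0}, {"gripper": -1, "dx": -8, "dy": 0, "dz": 0, "spin": 0}, {"gripper": -1, "dx": -8, "dy": 0, "dz": 0, "spin": 0}, {"gripper": -1, "dx": -8, "dy": 0, "dz": 0, "spin": 0}, {"gripper": -1, "dx": -8, "dy": 0, "dz": 0, "spin": 0}, {"gripper": -1, "dx": -8, "dy": 0, "dz": 0, "spin": 0}, {"gripper": -1, "dx": -8, "dy": 0, "dz": 0, "spin": 0}, {"gripper": -1, "dx": -8, "dy": 0, "dz": 0, "spin": 0}, {"gripper": -1, "dx": -8, "dy": 0, "dz": 0, "spin": 0}, {"gripper": -1, "dx": -8, "dy": 0, "dz": 0, "spin": 0}, {"gripper": -1, "dx": -8, "dy": 0, "dz": 0, "spin": 0}, {"gripper": -1, "dx": -8, "dy": 0, "dz": 0, "spin": 0}])

```text
time: 6.37
ee_pos: [0.569, 0.0068, 0.2487]
eef_rot: [-2.132, -2.307, 0.0]
wrist_force: [-0.6, 4.6, 3.4]
gripper_width: 0.0007
gripper_force: 2.3
```

```bash
python3 -c "from h import *;st()"
```

```text
t 6.37 box xy mm [ -0.5 -34.2] tip z 82.7 yawerr(tool y vs box x) 0.01 F [-0.6  4.6  3.4] w 0.0007 [ 0.28  0.67 -0.5   1.84  0.45  0.75 -0.39]
```

Emit:
send_rows(targets=[{"gripper": -1, "dx": -7, "dy": 0, "dz": 0, "spin": 0}, {"gripper": -1, "dx": -7, "dy": 0, "dz": 0, "spin": 0}, {"gripper": -1, "dx": -6, "dy": 0, "dz": 0, "spin": 0}, {"gripper": -1, "dx": -5, "dy": 0, "dz": 0, "spin": 0}, {"gripper": -1, "dx": -4, "dy": 0, "dz": 0, "spin": 0}, {"gripper": -1, "dx": -3, "dy": 0, "dz": 0, "spin": 0}, {"gripper": -1, "dx": 0, "dy": 0, "dz": 0, "spin": 0}, {"gripper": -1, "dx": 6, "dy": 0, "dz": 0, "spin": 0}, {"gripper": -1, "dx": 6, "dy": 0, "dz": 0, "spin": 0}, {"gripper": -1, "dx": 0, "dy": 0, "dz": -30, "spin": 0}, {"gripper": -1, "dx": 0, "dy": 0, "dz": -30, "spin": 0}, {"gripper": -1, "dx": 0, "dy": 0, "dz": -30, "spin": 0}])

```text
time: 7.37
ee_pos: [0.57, -0.0118, 0.3391]
eef_rot: [-2.13, -2.307, 0.003]
wrist_force: [1.1, 0.2, -0.7]
gripper_width: 0.0009
gripper_force: 0.0
```

Emit:
send_rows(targets=[{"gripper": -1, "dx": -30, "dy": 0, "dz": -10, "spin": 0}, {"gripper": -1, "dx": -30, "dy": 0, "dz": -10, "spin": 0}, {"gripper": -1, "dx": -30, "dy": 0, "dz": 0, "spin": 0}, {"gripper": -1, "dx": -30, "dy": 0, "dz": 0, "spin": 0}, {"gripper": -1, "dx": -30, "dy": 0, "dz": 0, "spin": 0}, {"gripper": -1, "dx": 0, "dy": 0, "dz": 0, "spin": 0}])

```text
time: 7.87
ee_pos: [0.5817, -0.1692, 0.358]
eef_rot: [2.141, 2.296, -0.007]
wrist_force: [0.2, -0.8, 0.1]
gripper_width: 0.0005
gripper_force: 0.0
```

```bash
python3 - <<'E'
from h import *
st()
im,d=imaging.camera("top");P=cloud("top",d);cv2.imwrite("pics/t2.png",cv2.resize(im[130:310,150:420],None,fx=2.9,fy=2.9))
np.save("top2.npy",d)
for t in("disc_axis","plain_axis","cover"):
    for r in imaging.silhouettes("top",t)[:2]:
        q=P[r["mask"]&(d>0)];print(t,r["p"],r["rect"],(B@(np.median(q[:,:2],0)-C)*1e3).round(),np.median(q[:,2]).round(4))
b=(P[...,:2]-C)@B.T*1e3;z=P[...,2]*1e3
m=(abs(b[...,0])<124)&(b[...,1]>10)&(b[...,1]<164)&(z>48)&(z<66)
k,l,s,c=cv2.connectedComponentsWithStats(m.astype(np.uint8))
for i in range(1,k):
    if s[i,4]>15:
        q=b[l==i];print(i,s[i],q.mean(0).round(1),q.min(0).round(1),q.max(0).round(1),np.percentile(z[l==i],[10,50,90]).round(1),cv2.minAreaRect(q.astype(np.float32)))
        for y in range(10,170,10):
            w=q[abs(q[:,1]-y)<5]
            if len(w):print(y,w[:,0].min().round(1),w[:,0].max().round(1))
E
```

```text
t 7.87 box xy mm [  -1.6 -210.6] tip z 192.0 yawerr(tool y vs box x) -0.49 F [ 0.2 -0.8  0.1] w 0.0005 [ 0.59  0.57 -0.54  1.68  0.35  0.99  0.  ]
disc_axis 0.9 [233.1, 238.7, 271.6, 253.6] [-67.  69.] 0.0543
plain_axis 0.75 [233.7, 203.5, 278.4, 211.6] [33. 58.] 0.0527
22 [236 200  32   9 178] [36.6 79.5] [25.8 42.1] [ 45.6 122.6] [52.3 55.7 58.2] ((35.718727111816406, 82.36619567871094), (80.662353515625, 18.95979881286621), 89.27628326416016)
40 27.6 42.2
50 25.8 44.8
60 29.7 44.3
70 30.8 41.3
80 31.2 40.7
90 31.7 43.7
100 32.6 43.4
110 32.9 42.7
120 33.1 45.6
28 [232 237  34  12 238] [-65.   88.4] [-78.3  43.5] [-50.4 126.2] [53.  55.7 57.9] ((-62.9019660949707, 85.01576232910156), (27.511743545532227, 82.74215698242188), 3.648092031478882)
40 -71.0 -61.7
50 -74.5 -56.7
60 -74.2 -59.1
70 -71.9 -59.3
80 -70.3 -59.8
90 -70.2 -60.0
100 -75.5 -50.4
110 -78.3 -50.7
120 -76.4 -51.6
130 -66.7 -66.7
```

View pics/t2.png

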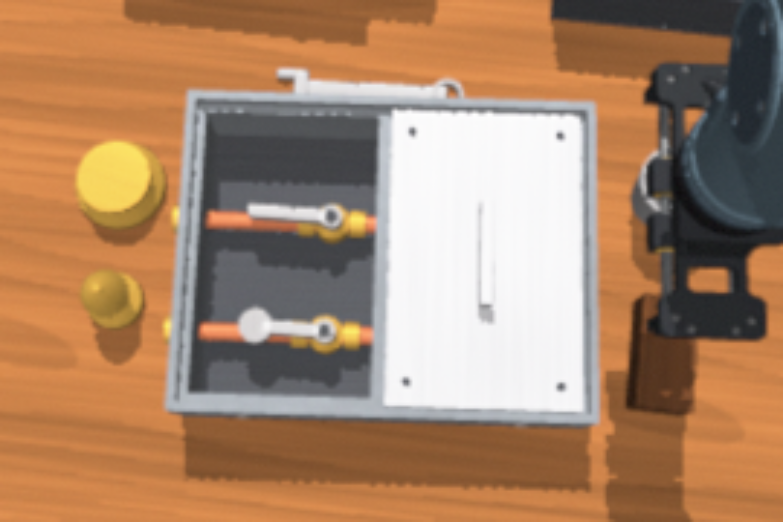

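The cover is fully across and flat (plate from about (385,110) to (583,410)). The marked handle is the lower one, at x = -66, with its hub at (325,330) and disc at (255,325). The plain handle is the upper one, at x = +36. I'll approach on the -x side of the marked bar.

Emit:
send_rows(targets=[{"gripper": -1, "dx": 28, "dy": -9, "dz": 0, "spin": 0}, {"gripper": -1, "dx": 28, "dy": -9, "dz": 0, "spin": 0}, {"gripper": -1, "dx": 28, "dy": -9, "dz": 0, "spin": 0}, {"gripper": -1, "dx": 28, "dy": -9, "dz": 0, "spin": 0}, {"gripper": -1, "dx": 28, "dy": -9, "dz": 0, "spin": 0}, {"gripper": -1, "dx": 28, "dy": -9, "dz": 0, "spin": 0}, {"gripper": -1, "dx": 28, "dy": -9, "dz": 0, "spin": 0}, {"gripper": -1, "dx": 28, "dy": -9, "dz": 0, "spin": 0}, {"gripper": -1, "dx": 28, "dy": -9, "dz": 0, "spin": 0}, {"gripper": -1, "dx": 28, "dy": -9, "dz": 0, "spin": 0}, {"gripper": -1, "dx": 15, "dy": -5, "dz": 0, "spin": 0}, {"gripper": -1, "dx": 0, "dy": 0, "dz": 0, "spin": 0}])

```text
time: 9.07
ee_pos: [0.462, 0.1299, 0.3591]
eef_rot: [-2.121, -2.316, -0.002]
wrist_force: [-0.0, -0.1, 0.2]
gripper_width: 0.0001
gripper_force: 0.0
```

```bash
python3 -c "from h import *;st()"
```

```text
t 9.07 box xy mm [-97.5  96.9] tip z 193.1 yawerr(tool y vs box x) 0.53 F [-0.  -0.1  0.2] w 0.0001 [ 0.18  0.39 -0.67  1.99  0.31  0.86 -0.56]
```

Emit:
send_rows(targets=[{"gripper": -1, "dx": -13, "dy": 0, "dz": 10, "spin": 0}, {"gripper": -1, "dx": 0, "dy": 0, "dz": 30, "spin": 0}, {"gripper": -1, "dx": 0, "dy": 0, "dz": 30, "spin": 0}, {"gripper": -1, "dx": 0, "dy": 0, "dz": 20, "spin": 0}, {"gripper": -1, "dx": 0, "dy": 0, "dz": 10, "spin": 0}, {"gripper": -1, "dx": 0, "dy": 0, "dz": 0, "spin": 0}, {"gripper": -1, "dx": 0, "dy": 0, "dz": 0, "spin": 0}])

```text
time: 9.65
ee_pos: [0.4657, 0.1111, 0.2587]
eef_rot: [-2.133, -2.306, 0.001]
wrist_force: [0.1, -0.7, 0.4]
gripper_width: 0.0006
gripper_force: 0.0
```

```bash
python3 - <<'E'
from h import *
st();im,d=imaging.camera("scene");cv2.imwrite("pics/s3.png",cv2.resize(im[120:300,190:420],None,fx=3,fy=3))
E
```

```text
t 9.65 box xy mm [-95.3  77.9] tip z 92.7 yawerr(tool y vs box x) -0.02 F [ 0.1 -0.7  0.4] w 0.0006 [ 0.12  0.55 -0.56  2.06  0.46  0.66 -0.67]
```

View pics/s3.png

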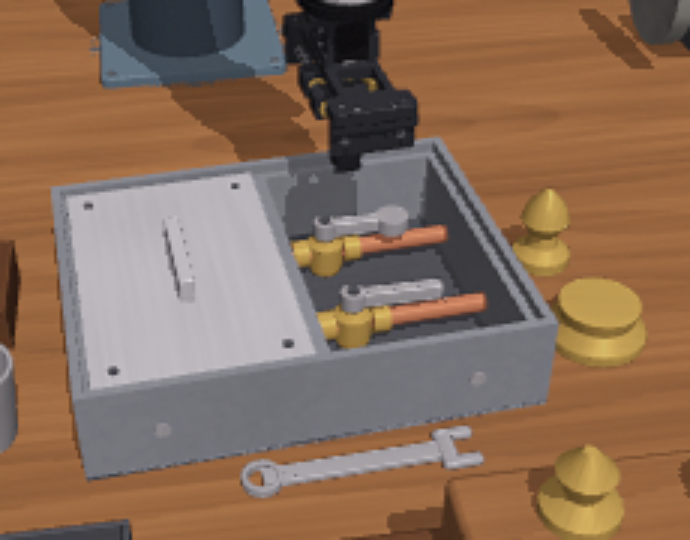

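The finger is above the gap at about (345,160), on the robot side of the disc handle. I'll lower it there.

Emit:
send_rows(targets=[{"gripper": -1, "dx": 6, "dy": -2, "dz": 0, "spin": 0}, {"gripper": -1, "dx": 0, "dy": 0, "dz": 10, "spin": 0}, {"gripper": -1, "dx": 0, "dy": 0, "dz": 10, "spin": 0}, {"gripper": -1, "dx": 0, "dy": 0, "dz": 10, "spin": 0}, {"gripper": -1, "dx": 0, "dy": 0, "dz": 10, "spin": 0}, {"gripper": -1, "dx": 0, "dy": 0, "dz": 9, "spin": 0}, {"gripper": -1, "dx": 0, "dy": 0, "dz": 0, "spin": 0}, {"gripper": -1, "dx": 0, "dy": 0, "dz": 0, "spin": 0}])

```text
time: 10.37
ee_pos: [0.4627, 0.1176, 0.2089]
eef_rot: [-2.131, -2.307, 0.002]
wrist_force: [-0.5, -0.7, 0.1]
gripper_width: 0.0002
gripper_force: 0.0
```

```bash
python3 - <<'E'
from h import *
st()
A=np.array([-66,50]);p=(B@(bot.sense()["ee_pos"][:2]-C)*1e3)
yaw=0.
def ctr(th): return A+34*np.array([np.sin(th),np.cos(th)])+24*np.array([-np.cos(th),np.sin(th)])
for th in list(np.radians(np.arange(0,91,6)))+[np.radians(94)]:
    c=ctr(th);d=c-p   # tool x=box y rotated by -yaw, tool y=box x
    cy,sy=np.cos(yaw),np.sin(yaw) # yaw clockwise
    tx=np.array([sy,cy]);ty=np.array([cy,-sy])
    print(np.degrees(th).round(),c.round(1),"dx %.1f dy %.1f spin %.0f"%(d@tx,d@ty,np.degrees(th-yaw)))
    p=c;yaw=th
E
```

```text
t 10.37 box xy mm [-97.8  84.6] tip z 42.9 yawerr(tool y vs box x) 0.02 F [-0.5 -0.7  0.1] w 0.0002 [ 0.05  0.63 -0.48  2.08  0.55  0.56 -0.75]
0.0 [-90.  84.] dx -0.6 dy 7.8 spin 0
6.0 [-86.3  86.3] dx 2.3 dy 3.7 spin 6
12.0 [-82.4  88.2] dx 2.3 dy 3.7 spin 6
18.0 [-78.3  89.8] dx 2.3 dy 3.7 spin 6
24.0 [-74.1  90.8] dx 2.3 dy 3.7 spin 6
30.0 [-69.8  91.4] dx 2.3 dy 3.7 spin 6
36.0 [-65.4  91.6] dx 2.3 dy 3.7 spin 6
42.0 [-61.1  91.3] dx 2.3 dy 3.7 spin 6
48.0 [-56.8  90.6] dx 2.3 dy 3.7 spin 6
54.0 [-52.6  89.4] dx 2.3 dy 3.7 spin 6
60.0 [-48.6  87.8] dx 2.3 dy 3.7 spin 6
66.0 [-44.7  85.8] dx 2.3 dy 3.7 spin 6
72.0 [-41.1  83.3] dx 2.3 dy 3.7 spin 6
78.0 [-37.7  80.5] dx 2.3 dy 3.7 spin 6
84.0 [-34.7  77.4] dx 2.3 dy 3.7 spin 6
90.0 [-32.  74.] dx 2.3 dy 3.7 spin 6
94.0 [-30.4  71.6] dx 1.6 dy 2.4 spin 4
```

Emit:
send_rows(targets=[{"gripper": -1, "dx": 0, "dy": 4, "dz": 0, "spin": 0}, {"gripper": -1, "dx": 0, "dy": 4, "dz": 0, "spin": 0}, {"gripper": -1, "dx": 2.3, "dy": 3.7, "dz": 0, "spin": 6}, {"gripper": -1, "dx": 2.3, "dy": 3.7, "dz": 0, "spin": 6}, {"gripper": -1, "dx": 2.3, "dy": 3.7, "dz": 0, "spin": 6}, {"gripper": -1, "dx": 2.3, "dy": 3.7, "dz": 0, "spin": 6}, {"gripper": -1, "dx": 2.3, "dy": 3.7, "dz": 0, "spin": 6}, {"gripper": -1, "dx": 2.3, "dy": 3.7, "dz": 0, "spin": 6}, {"gripper": -1, "dx": 2.3, "dy": 3.7, "dz": 0, "spin": 6}])

```text
time: 11.12
ee_pos: [0.4984, 0.1276, 0.2096]
eef_rot: [-2.82, -1.382, 0.005]
wrist_force: [-5.3, -0.1, 0.3]
gripper_width: 0.0004
gripper_force: 2.2
```

```bash
python3 -c "from h import *;st()"
```

```text
t 11.12 box xy mm [-61.4  91.8] tip z 43.6 yawerr(tool y vs box x) -42.27 F [-5.3 -0.1  0.3] w 0.0004 [-0.09  0.64 -0.31  1.99  0.35  0.56 -1.3 ]
```

Emit:
send_rows(targets=[{"gripper": -1, "dx": 2.3, "dy": 3.7, "dz": 0, "spin": 6}, {"gripper": -1, "dx": 2.3, "dy": 3.7, "dz": 0, "spin": 6}, {"gripper": -1, "dx": 2.3, "dy": 3.7, "dz": 0, "spin": 6}, {"gripper": -1, "dx": 2.3, "dy": 3.7, "dz": 0, "spin": 6}, {"gripper": -1, "dx": 2.3, "dy": 3.7, "dz": 0, "spin": 6}, {"gripper": -1, "dx": 2.3, "dy": 3.7, "dz": 0, "spin": 6}, {"gripper": -1, "dx": 2.3, "dy": 3.7, "dz": 0, "spin": 6}, {"gripper": -1, "dx": 1.0, "dy": 3, "dz": 0, "spin": 4}, {"gripper": -1, "dx": 0, "dy": 0, "dz": 0, "spin": 0}, {"gripper": -1, "dx": 0, "dy": 0, "dz": 0, "spin": 0}])

```text
time: 11.95
ee_pos: [0.5281, 0.1136, 0.2099]
eef_rot: [-3.136, -0.183, 0.0]
wrist_force: [-0.6, 3.2, -1.1]
gripper_width: 0.0006
gripper_force: 1.4
```

```bash
python3 -c "from h import *;st()"
```

```text
t 11.95 box xy mm [-32.9  75.5] tip z 43.9 yawerr(tool y vs box x) -87.83 F [-0.6  3.2 -1.1] w 0.0006 [-0.21  0.65 -0.11  1.94  0.13  0.56 -1.86]
```

Emit:
send_rows(targets=[{"gripper": -1, "dx": 0, "dy": 1.5, "dz": 0, "spin": 2}, {"gripper": -1, "dx": 0, "dy": 1.5, "dz": 0, "spin": 0}, {"gripper": -1, "dx": 0, "dy": 0, "dz": 0, "spin": 0}, {"gripper": -1, "dx": 0, "dy": 0, "dz": 0, "spin": 0}])

```text
time: 12.28
ee_pos: [0.5287, 0.1116, 0.21]
eef_rot: [-3.136, -0.126, -0.002]
wrist_force: [-1.2, 6.3, -3.1]
gripper_width: 0.0004
gripper_force: 3.5
```

```bash
python3 -c "from h import *;st()"
```

```text
t 12.28 box xy mm [-32.4  73.4] tip z 44.0 yawerr(tool y vs box x) -89.89 F [-1.2  6.3 -3.1] w 0.0004 [-0.21  0.65 -0.1   1.94  0.11  0.56 -1.88]
```

Emit:
send_rows(targets=[{"gripper": -1, "dx": 0, "dy": 1.5, "dz": 0, "spin": 0}, {"gripper": -1, "dx": 0, "dy": 1.5, "dz": 0, "spin": 0}, {"gripper": -1, "dx": 0, "dy": 0, "dz": 0, "spin": 0}, {"gripper": -1, "dx": 0, "dy": 0, "dz": 0, "spin": 0}])

```text
time: 12.62
ee_pos: [0.5287, 0.1109, 0.21]
eef_rot: [-3.133, -0.129, -0.003]
wrist_force: [-1.4, 12.6, -3.0]
gripper_width: 0.0004
gripper_force: 6.5
```

```bash
python3 -c "from h import *;st()"
```

```text
t 12.62 box xy mm [-32.5  72.8] tip z 44.0 yawerr(tool y vs box x) -89.77 F [-1.4 12.6 -3. ] w 0.0004 [-0.21  0.65 -0.11  1.94  0.11  0.56 -1.88]
```

The force rose to 12.6 N with almost no motion, so the handle is at its stop. I'll back off, rise, clear away and check.

Emit:
send_rows(targets=[{"gripper": -1, "dx": 0, "dy": -5, "dz": 0, "spin": 0}, {"gripper": -1, "dx": 0, "dy": -5, "dz": 0, "spin": 0}, {"gripper": -1, "dx": 0, "dy": -3, "dz": 0, "spin": 0}, {"gripper": -1, "dx": 0, "dy": 0, "dz": -20, "spin": 0}, {"gripper": -1, "dx": 0, "dy": 0, "dz": -30, "spin": 0}, {"gripper": -1, "dx": 0, "dy": 0, "dz": -30, "spin": 0}, {"gripper": -1, "dx": 0, "dy": 0, "dz": -30, "spin": 0}, {"gripper": -1, "dx": 0, "dy": 0, "dz": -30, "spin": 0}, {"gripper": -1, "dx": 0, "dy": 0, "dz": -20, "spin": 0}, {"gripper": -1, "dx": 0, "dy": 25, "dz": -10, "spin": 0}])

```text
time: 13.45
ee_pos: [0.5301, 0.0988, 0.3832]
eef_rot: [-3.136, -0.133, -0.008]
wrist_force: [1.0, 0.7, 0.3]
gripper_width: 0.0004
gripper_force: 0.0
```

Emit:
send_rows(targets=[{"gripper": -1, "dx": 0, "dy": 30, "dz": 0, "spin": 0}, {"gripper": -1, "dx": 0, "dy": 30, "dz": 0, "spin": 0}, {"gripper": -1, "dx": 0, "dy": 30, "dz": 0, "spin": 0}, {"gripper": -1, "dx": 0, "dy": 30, "dz": 0, "spin": 0}, {"gripper": -1, "dx": 0, "dy": 30, "dz": 0, "spin": 0}, {"gripper": -1, "dx": 0, "dy": 30, "dz": 0, "spin": 0}, {"gripper": -1, "dx": 0, "dy": 30, "dz": 0, "spin": 0}, {"gripper": -1, "dx": 0, "dy": 30, "dz": 0, "spin": 0}, {"gripper": -1, "dx": 0, "dy": 30, "dz": 0, "spin": 0}, {"gripper": -1, "dx": 0, "dy": 0, "dz": 0, "spin": 0}, {"gripper": -1, "dx": 0, "dy": 0, "dz": 0, "spin": 0}, {"gripper": -1, "dx": 0, "dy": 0, "dz": 0, "spin": 0}])

```text
time: 14.45
ee_pos: [0.5507, -0.174, 0.3796]
eef_rot: [-3.139, -0.123, 0.001]
wrist_force: [-0.7, -0.3, -0.2]
gripper_width: 0.0
gripper_force: 0.0
```

```bash
python3 - <<'E'
from h import *
st()
im,d=imaging.camera("top");P=cloud("top",d);cv2.imwrite("pics/t4.png",cv2.resize(im[130:310,150:420],None,fx=2.9,fy=2.9))
b=(P[...,:2]-C)@B.T*1e3;z=P[...,2]*1e3
m=(abs(b[...,0])<124)&(b[...,1]>10)&(b[...,1]<164)&(z>48)&(z<66)
k,l,s,c=cv2.connectedComponentsWithStats(m.astype(np.uint8))
for i in range(1,k):
    if s[i,4]>15:
        q=b[l==i];print(s[i],q.mean(0).round(1),q.min(0).round(1),q.max(0).round(1),cv2.minAreaRect(q.astype(np.float32)))
E
```

```text
t 14.45 box xy mm [ -32.9 -212.9] tip z 213.6 yawerr(tool y vs box x) -90.01 F [-0.7 -0.3 -0.2] w 0.0 [ 0.25  0.44 -0.03  1.76  0.02  0.94 -1.28]
[221 170  10  17  30] [110.7 159.1] [ 81.3 141.8] [123.8 164. ] ((106.64730834960938, 161.1114959716797), (18.91854476928711, 47.33585739135742), 62.66091537475586)
[236 200  32   9 178] [36.6 79.3] [25.8 42.2] [ 45.5 122.6] ((35.62718963623047, 82.38250732421875), (80.45542907714844, 19.331167221069336), 89.60749053955078)
[257 215  12  34 227] [-29.7  51.8] [-76.   38.1] [ 7.9 66.2] ((-34.069576263427734, 51.38423538208008), (83.92372131347656, 28.069828033447266), 1.7635372877120972)
```

View pics/t4.png

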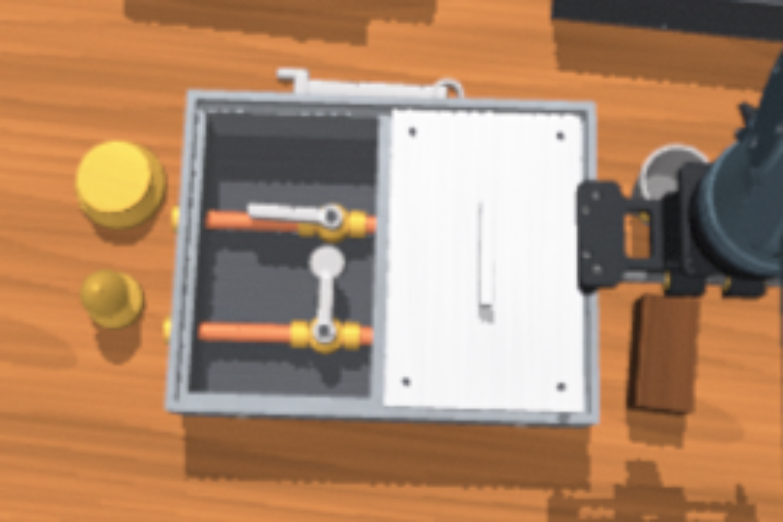

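The marked handle now points across the pipe (hub (325,332), disc (327,262)). The plain handle is unchanged at (250–330, 213), the cover is across and the bystanders are in place. The arm is clear, so I hand in.

```bash
python3 -c "from h import *;print(bot.hand_in())"
```

```text
the job is handed in; nothing more can be done
None
```

The cover is slid fully across and still flat on the box, the disc-marked valve is shut at its stop, the plain handle and bystanders look unmoved, the arm is clear, and the job is handed in (no verdict was returned).

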